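Jack up the front of the bench centrifuge and hold it

ROBOT

A 7-joint arm with a two-finger parallel gripper is mounted at the origin on a cart in front of the work surface, level with it; the furniture and walls round the work are solid. World frame = base frame: x ahead of the robot, y to its left, z up, the work surface at z = 0. Lengths are in m, angles in rad, forces in N, time in s.
With the tool pointing down it reaches from about 0.4 to 0.85 m from the base axis. Payload 6.9 kg.
Tool frame: the origin (TCP) lies at the very end of the fingers, on their centre line; the grasp point (between the pads) lies 19 mm behind it; z points along the fingers, x is the direction in which the jaws open and shut, and the axes are right-handed (so a half turn about z gives the same grasp; the last joint's range is limited). The gripper opens to 85 mm and grips with 20 to 120 N. Pads are 22 mm wide; open, the fingers measure 114 mm over their backs; the gripper's body (76 mm by 85 mm) begins 54 mm behind the grasp point. The pads swing forward as they close: fully open they stand 13 mm farther back than shut.
Start: joints at [-1.179, 0.507, -0.238, 1.5, 0.126, 1.149, -0.155], TCP at [0.176, 0.6, 0.231] pointing down, gripper open.
Joint ranges: [-3.08, 3.08], [-0.24, 2.05], [-1.43, 1.35], [0, 2.5], [-1.52, 4.66], [0.17, 1.96], [-2.89, 2.89]. Speed limits (rad/s): [2.39, 2.39, 3.14, 3.14, 3.14, 3.14, 3.14].

INTERFACE

Orientations are given as a 3x3 rotation matrix whose columns are the frame's x, y, z axes.
In Python, from rig import robot gives the robot as it stands. The module is installed in compiled form; this text tells all that it offers. Calls block until the motion is done:
- robot.move_pose(position, orientation): joint-space move of the TCP to a pose.
- robot.servo_line(position, attitude=None, vel=0.15, contact_N=None): straight line of the TCP; attitude=None keeps the orientation; vel is the mean speed in m/s. With contact_N (N) it stops when the force on the tool has changed by that much, and returns True; else False.
- robot.set_joints(angles): joint-space move.
- robot.move_gripper(opening): finger opening in m; the grip force is fixed at half the most; returns when the fingers have stopped.
- robot.sleep(seconds).
- robot.ik(position, orientation): joint angles nearest the present ones, or None.
- robot.get_image(name): name is "scene" or "top"; returns a dict with "color" (420x560x3 uint8, red, green, blue), "fx", "fy", "cx", "cy" (pixels), "R" (3x3) and "t" (3): a world point X has camera coordinates R X + t. Camera axes: x right, y down, z forward; pixel columns grow to the right and rows downward; lengths in m; the calibration is good to about 2 mm. A picture is of the moment at which its call begins. There is no depth.
A pose or a line that the arm cannot do raises robot.Unreachable and nothing moves.
- robot.hand_in(): hands the job in, once; it reports no verdict.
Readings, each from a call of its own:
- robot.get_time_s(): time.
- robot.get_q(): joint angles.
- robot.get_joint_velocities(): joint speeds.
- robot.get_effort(): joint torques, N m.
- robot.get_ee_pos(): TCP position.
- robot.get_tool_rot(): TCP orientation.
- robot.get_contact_force(): force on the tool from outside, world axes, zero at the start.
- robot.get_ft_torque(): the same for the moment, N m.
- robot.get_finger_gap(): finger opening in m.
Only numpy, scipy, OpenCV 4.12 (cv2) and the standard library are available. Lean on these libraries where they do the work, as an engineer would, in place of code of your own. Each camera call takes 0.05 s, during which the arm holds its last target. There are 200 camera calls.

TASK

The front feet of the bench centrifuge have to come off the worktop so that a colleague can screw them level. First set the small lever jack on the worktop with its saddle centred under the lift pad of the bracket on the centrifuge's front, and let go of it; then push the loose tube handle fully home on the jack's spigot, and last press the handle down to its stop and finish while holding it down, with the jack alone carrying the raised front. Do not shove the centrifuge out of its place or disturb the other things on the worktop.

Things in the scene. Friction and masses are not known exactly. Their poses are not given: they have to be found in the camera images.
- centrifuge: White box-shaped bench centrifuge, 5 kg, loose on four rubber feet; casing 200 mm deep, 180 wide, z 22 to 128 mm, round lid to 149. Origin: on the worktop straight below the lift point; +x from its front to its back (away from the robot); casing x 42 to 242. From its front face a steel bracket tongue, 44 mm wide, z 47 to 53 mm, sticks out 64 mm towards the robot.
- lift_pad (a point): Lift point: centre of the underside of the round rubber pad (30 mm across, 3 thick) under the bracket tongue, marked on top by a dark hexagonal bolt head straight above it; 42 mm in front of the casing face, 44 mm above the worktop while all feet stand. Axes as the centrifuge.
- jack: Small steel lever jack, 0.7 kg, loose. Origin: on the worktop below the lever's pivot (pivot 44 mm up); +x points to the saddle, -x to the spigot. Base plate x -54 to +62, 74 mm wide, 8 high. Two upright grey cheek plates, x -31 to +15, up to z 64, 40 mm over their outsides (y +-20): grasp across these; centre of mass close to the origin.
- saddle_top (a point): Centre of the top of the jack's round flat saddle (34 mm across), 36 mm in front (+x) of the pivot; 36 mm above the worktop at rest, so 8 mm below the lift pad when set under it. The crosshead under it is 62 mm wide (y). Axes as the jack.
- jack_lever (a joint): Jack lever: 0 at rest, spigot pointing back (-x of the jack) 0.45 rad above level; 0.52 rad at the lower stop, 0.07 below level. A spring (0.28 Nm, 0.41 at the stop) returns it and carries the handle. The saddle rises 36 mm per rad, meets the pad at 0.22 and lifts it up to 10 mm; the load adds about 0.6 Nm: hold with some 7 N at 150 mm from the pivot.
- spigot_collar (a point): Centre of the rear face of the collar (24 x 24 mm) at the spigot's root, on its axis, 45 mm from the pivot; moves with the lever. +x along the axis towards the pivot (the spigot points to -x), y level. The spigot is a 13 x 13 mm square bar, 56 mm long from the collar, its last 10 mm tapered to 6.5 mm.
- spigot_tip (a point): Centre of the free end of the spigot, 101 mm from the pivot, 56 mm from the collar face. Axes as spigot_collar.
- jack_handle: Loose square tube, 110 g, 180 mm long, lying. 24 x 24 mm over the black ribbed grip (-x half, closed end) and the 14 mm band at its mouth, 22 x 22 steel between. Origin: mid-length, centre of its underside; +x to the open mouth; tube axis at z = 12 mm. Bore 16 x 16 mm, deeper than the spigot: slides on with 1.5 mm play all round till the mouth meets the collar.
- handle_mouth (a point): Centre of the open mouth of the handle, at x = +90 mm, z = 12 mm of the handle. Axes as the handle.
- gauze_pack_0: Bystander, leave alone: flat gauze pack, 52 x 75 x 9 mm. Origin: centre of its underside.
- marker_pen: Bystander, leave alone: white and black marker pen, 135 mm long, 16 mm thick. Origin: centre of its underside.
- calculator: Bystander, leave alone: dark calculator, 118 x 68 x 14 mm. Origin: centre of its underside.
- bottle_250_0: Bystander, leave alone: white infusion bottle, 63 mm across, 169 mm high. Origin: centre of its underside.
- name_stamp: Bystander, leave alone: hand stamp with a dark upright knob, 26 x 42 x 62 mm. Origin: centre of its underside.
- vial_1: Bystander, leave alone: small vial, 26 mm across, 54 mm high. Origin: centre of its underside.

How it is judged:
By the outcome, as a careful person would: the job done as asked, in the order asked, and still so for the second after the job is handed in, while the arm keeps its last pose, push and grip.
It also fails if it takes over 72 s, if anything falls off the work surface, if the arm or the gripper's body presses on something with over 40 N, if the wrist force passes 120 N, or if a joint passes its speed limit or range.

## Working session

There is one attempt and no reset: what is moved stays moved. The work goes in short steps, each a Python script; the robot and the scene stay as the last script left them, time stands still between calls to the robot, and variables do not carry over. Pictures are saved under pics/ and viewed, about 8 in all and at most 12, crops included, and the job is handed in when it is done.

```bash
mkdir -p pics
cat > h.py <<'E'
import numpy as np, cv2
from rig import robot
def snap(name, fn, crop=None, s=1):
    im=robot.get_image(name); c=cv2.cvtColor(im['color'],cv2.COLOR_RGB2BGR)
    if crop: x0,y0,x1,y1=crop; c=c[y0:y1,x0:x1]
    if s!=1: c=cv2.resize(c,None,fx=s,fy=s,interpolation=cv2.INTER_CUBIC)
    cv2.imwrite('pics/'+fn,c); return im
def px2w(im,u,v,z):
    R=np.array(im['R']);t=np.array(im['t']);c=-R.T@t
    d=R.T@np.array([(u-im['cx'])/im['fx'],(v-im['cy'])/im['fy'],1.])
    return c+d*(z-c[2])/d[2]
def w2px(im,X):
    p=np.array(im['R'])@np.array(X)+np.array(im['t']); return np.array([im['fx']*p[0]/p[2]+im['cx'],im['fy']*p[1]/p[2]+im['cy']])
E
python3 - <<'E'
from h import *
for n in('top','scene'):
    im=snap(n,n+'0.png',s=1.42); R=np.array(im['R']); print(n,im['fx'],im['cx'],im['cy'],-R.T@np.array(im['t']),R.round(3).tolist())
print(robot.get_time_s())
E
```

```text
top 534.0527251569048 281.42608963340797 210.39165088475644 [0.39874242 0.10832851 1.32005454] [[-0.005, -1.0, -0.03], [-0.993, 0.009, -0.12], [0.121, 0.029, -0.992]]
scene 447.653097025982 278.56292742974136 212.35993393269334 [ 0.07858969 -0.67169858  0.86841997] [[0.87, -0.493, 0.005], [-0.32, -0.573, -0.754], [0.375, 0.655, -0.657]]
0.1
```

View pics/top0.png

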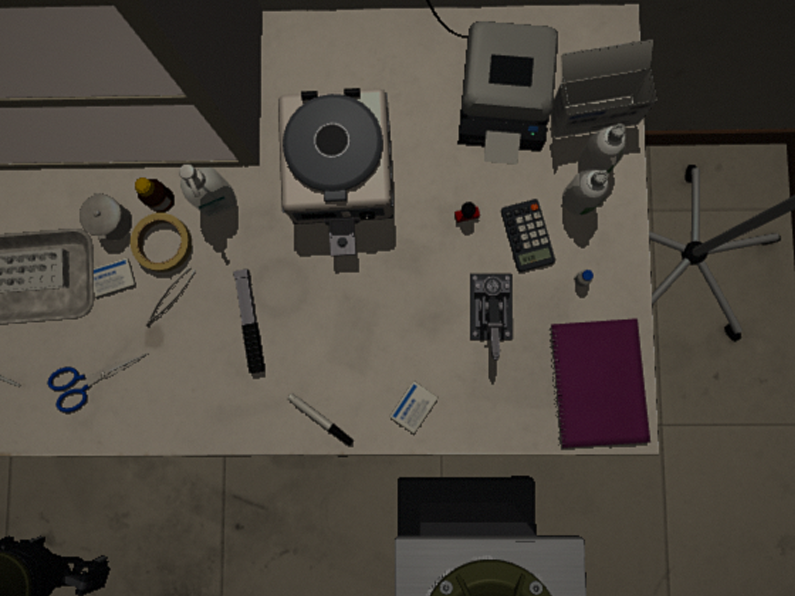

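View pics/scene0.png

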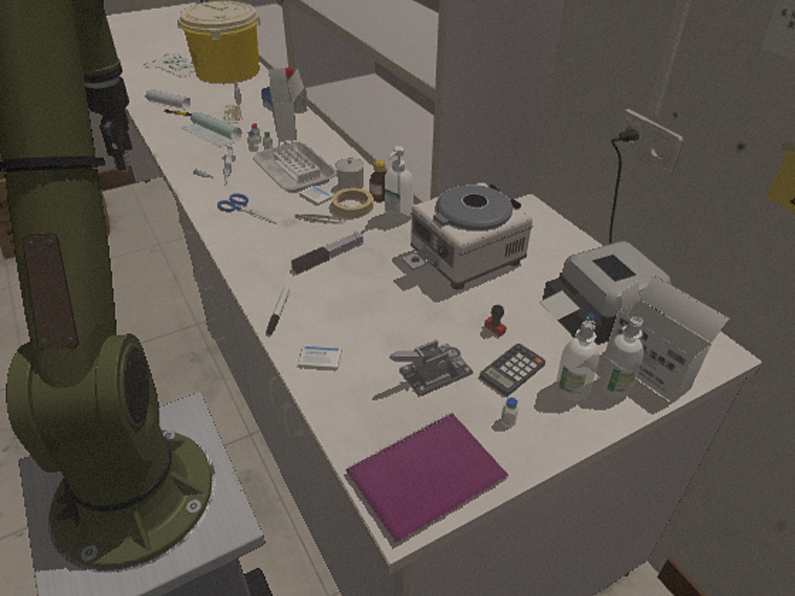

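Top view: bolt head at ~(342,242) of the enlarged view, jack at (491,308) with its spigot towards the robot, handle from (241,270) mouth to (257,375). Next, one enlarged crop to measure all three.

Run:
```python
from h import *
snap('top','top1.png',(160,140,370,275),3.8)
```

```text
(no output)
```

View pics/top1.png

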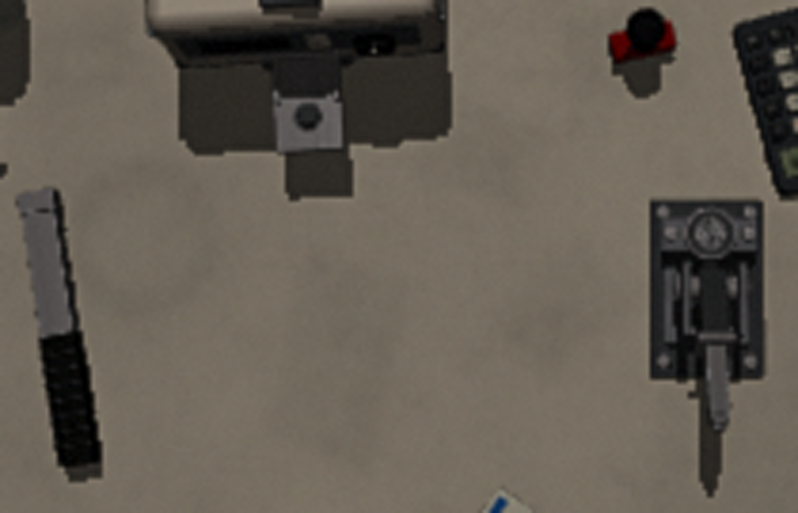

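Run:
```python
from h import *
im=robot.get_image('top')
P=lambda u,v,z: px2w(im,160+(u+.5)/3.8-.5,140+(v+.5)/3.8-.5,z)[:2]
for n,u,v,z in [('bolt',308,117,.057),('tongL',277,149,.053),('tongR',342,151,.053),('cL',150,27,.125),('cR',445,22,.125),('saddle',711,232,.036),('b1',651,200,.008),('b2',763,201,.008),('b3',764,379,.008),('b4',650,378,.008),('tip',719,428,.088),('mL',18,195,.024),('mR',56,188,.024),('gL',60,467,.024),('gR',101,463,.024)]:
    print(n,(P(u,v,z)*1000).round(1))
print('rot now',robot.get_tool_rot().round(2).tolist())
```

```text
bolt [650.3 243.2]
tongL [630.6 263.3]
tongR [628.9 221.9]
cL [693.1 332.1]
cR [694.  153.4]
saddle [577.2 -12.1]
b1 [602.5  23.8]
b2 [601.1 -48.9]
b3 [485.1 -46.9]
b4 [486.3  26.4]
tip [450.4  -9.7]
mL [607.3 435.8]
mR [611.7 411. ]
gL [430.9 404.9]
gR [433.3 378.6]
rot now [[0.28, 0.96, -0.0], [0.96, -0.28, -0.0], [-0.0, 0.0, -1.0]]
```

```bash
cat >> h.py <<'E'
def Rt(yaw=0.,phi=0.):
    # tool down, jaws along y; yaw about world z; phi: handle axis dips by phi towards +x
    R=np.array([[0,1,0],[1,0,0],[0,0,-1.]]).T
    R=np.column_stack([[0,1,0],[1,0,0],[0,0,-1.]])
    c,s=np.cos(phi),np.sin(phi); Ry=np.array([[c,0,s],[0,1,0],[-s,0,c]])
    c,s=np.cos(yaw),np.sin(yaw); Rz=np.array([[c,-s,0],[s,c,0],[0,0,1]])
    return Rz@Ry@R
PAD=np.array([.651,.2428]); PIV=np.array([PAD[0]-.036,PAD[1],.044])
D=.155; OFF=.008   # grasp distance from pivot, TCP below tube axis
def hpose(phi,back=0.,d=D):
    """TCP for handle axis through pivot at dip phi, mouth 'back' from the collar"""
    ax=np.array([np.cos(phi),0,-np.sin(phi)]); n=np.array([-np.sin(phi),0,-np.cos(phi)])
    return PIV-ax*(d+back)+n*OFF, Rt(0,phi)
E
python3 - <<'E'
from h import *
yj=np.radians(-1.1)
f=lambda p,R:(lambda q:None if q is None else np.round(q,2).tolist())(robot.ik(p,R))
print(f([.534,-.011,.018],Rt(yj)),f([.609,.243,.018],Rt()),f([.609,.243,.2],Rt()))
for y in(0,np.pi): print('handle',f([.501,.404,.004],Rt(np.radians(10.1)+y)))
for phi,b in((.45,.08),(.45,0),(.2,0),(-.09,0)): print(phi,b,hpose(phi,b)[0].round(3),f(*hpose(phi,b)))
E
```

```text
[0.08, 0.64, -0.16, 1.98, 0.18, 0.53, 1.34] [-0.29, 0.77, -0.22, 1.64, 0.23, 0.75, 0.95] [-0.3, 0.58, -0.2, 1.46, 0.12, 1.12, 1.05]
handle [-0.56, 0.78, -0.26, 1.69, 0.28, 0.71, 0.78]
handle [-0.93, 0.8, 0.37, 1.69, -0.4, 0.72, -1.75]
0.45 0.08 [0.4   0.243 0.139] [-0.26, 0.61, -0.32, 1.71, -0.05, 1.23, 1.05]
0.45 0 [0.472 0.243 0.104] [-0.24, 0.74, -0.3, 1.55, -0.01, 1.27, 1.08]
0.2 0 [0.462 0.243 0.067] [-0.3, 0.64, -0.28, 1.81, 0.08, 0.88, 0.98]
-0.09 0 [0.461 0.243 0.022] [-0.46, 0.6, -0.16, 2.09, 0.35, 0.41, 0.67]
```

Run:
```python
from h import *
yj=np.radians(-1.1); t=robot.get_time_s
robot.move_pose([.534,-.011,.16],Rt(yj)); print(t())
robot.servo_line([.534,-.011,.018],vel=.12); robot.move_gripper(.02); print('gap',robot.get_finger_gap(),t())
F0=robot.get_contact_force()
robot.servo_line([.534,-.011,.04],vel=.1); print('dF',robot.get_contact_force()-F0,robot.get_finger_gap())
robot.servo_line([.489,.2428,.04],attitude=Rt(0),vel=.15)
print(robot.get_ee_pos(),robot.get_finger_gap(),t())
snap('scene','s1.png',(150,100,430,300),2.8)
```

```text
2.725
gap 0.03960239191009935 4.55
dF [  1.19830919  -1.42731105 -13.13825411] 0.03956378865862945
[0.48926222 0.24164211 0.03999595] 0.03912342097291885 6.7833
```

View pics/s1.png

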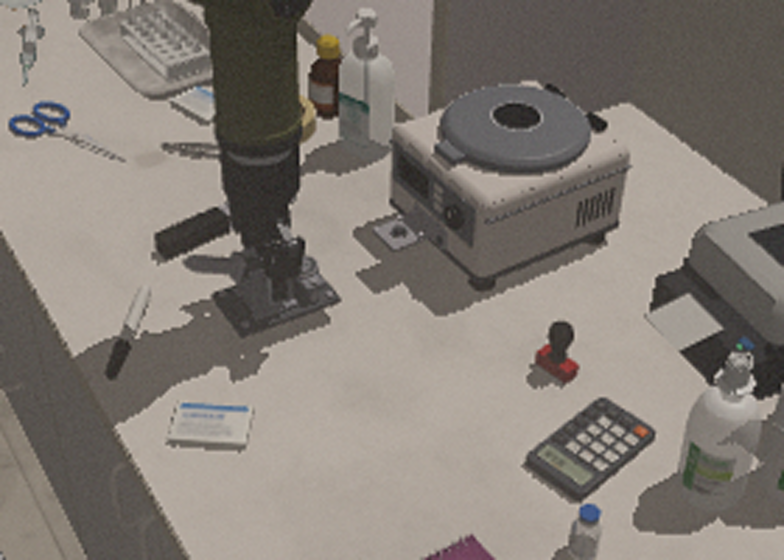

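The scene picture shows the jack held level at (280,290), well in front of the tongue at (400,232), and nothing else has been disturbed. Next I slide it in low.

Run:
```python
from h import *
t=robot.get_time_s
robot.servo_line([.489,.2428,.0205],vel=.08)
print('c',robot.servo_line([.590,.2428,.0205],vel=.1,contact_N=10))
print('c',robot.servo_line([.609,.2428,.0205],vel=.04,contact_N=8),robot.get_ee_pos())
print('down',robot.servo_line([.609,.2428,.0165],vel=.02,contact_N=6),robot.get_ee_pos(),robot.get_contact_force())
robot.move_gripper(.06)
robot.servo_line([.609,.2428,.14],vel=.15)
robot.move_pose([.501,.404,.12],Rt(np.radians(10.1))); print(t())
snap('top','top2.png',(160,140,370,275),3.8)
```

```text
c False
c True [0.60606617 0.24245765 0.01917625]
down True [0.60576639 0.2423176  0.01861765] [-1.13765104 -0.56187917  4.92879867]
11.15
```

View pics/top2.png

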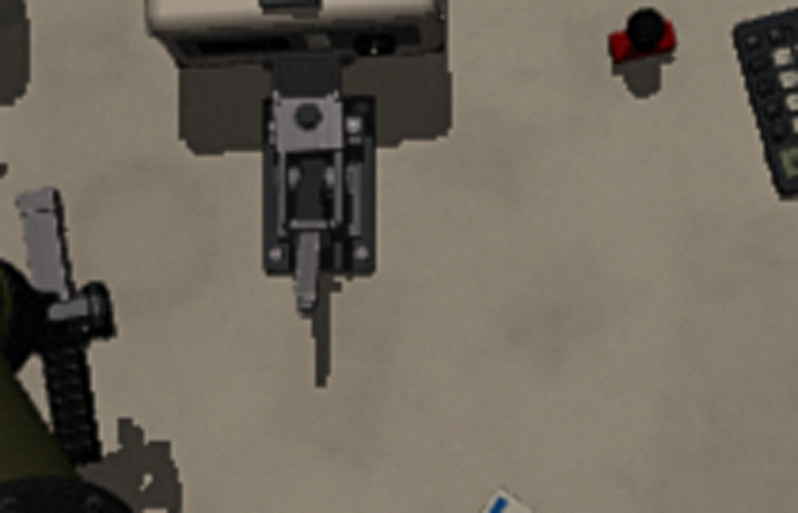

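The jack sits under the tongue, with base corners at (263,97), (376,97), (375,275) and (262,273). The bolt is unchanged at (308,117).

Run:
```python
from h import *
im=robot.get_image('top')
P=lambda u,v,z: px2w(im,160+(u+.5)/3.8-.5,140+(v+.5)/3.8-.5,z)[:2]
for n,u,v,z in [('b1',263,97,.008),('b2',376,97,.008),('b3',375,275,.008),('b4',262,274,.008),('tip',305,309,.088),('piv collar',312,224,.07)]: print(n,(P(u,v,z)*1000).round(1))
cv2.imwrite('pics/m.png',cv2.resize(cv2.convertScaleAbs(im['color'][155:235,220:270,::-1],alpha=1.8),None,fx=7,fy=7,interpolation=cv2.INTER_CUBIC))
```

```text
b1 [673.8 278.3]
b2 [672.9 203.6]
b3 [554.8 204.2]
b4 [556.1 278.2]
tip [524.7 241.3]
piv collar [579.8 239.1]
```

View pics/m.png

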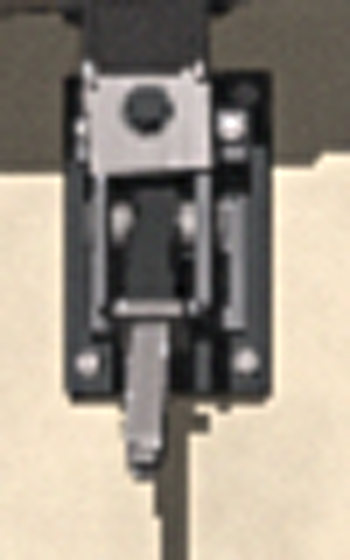

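Run:
```python
from h import *
t=robot.get_time_s
robot.move_pose([.606,.2422,.12],Rt()); robot.servo_line([.606,.2422,.0190],vel=.12)
robot.move_gripper(.02); print(robot.get_finger_gap(),robot.get_ee_pos(),robot.get_contact_force())
robot.servo_line([.606,.2422,.0205],vel=.02); F=robot.get_contact_force(); print(F)
for x in(.608,.6095,.6105):
    c=robot.servo_line([x,.2432,.0205],vel=.02,contact_N=15); print(c,robot.get_ee_pos(),robot.get_contact_force()-F)
    if c: break
p=robot.get_ee_pos()
print('down',robot.servo_line([p[0],p[1],.0165],vel=.02,contact_N=6),robot.get_ee_pos(),robot.get_contact_force())
robot.move_gripper(.06)
p=robot.get_ee_pos(); robot.servo_line([p[0],p[1],.14],vel=.15)
robot.move_pose([.501,.404,.12],Rt(np.radians(10.1))); print(t())
im=robot.get_image('top')
cv2.imwrite('pics/m2.png',cv2.resize(cv2.convertScaleAbs(im['color'][155:235,220:270,::-1],alpha=1.8),None,fx=7,fy=7,interpolation=cv2.INTER_CUBIC))
```

```text
0.039302033049183345 [0.60663261 0.24239804 0.02010395] [-0.25244122  0.25684154  5.92306301]
[-1.96276148  0.35027383 -0.72859192]
False [0.60683676 0.24261876 0.0202519 ] [-2.25746433 -2.30545495  2.89724551]
False [0.60768423 0.24275339 0.02026353] [-4.55142326 -2.12871392  3.525383  ]
False [0.60769909 0.24272673 0.02028005] [-8.2808368  -3.19979807  6.27411467]
down True [0.60762552 0.24272594 0.02014127] [-1.44355316 -0.34276164  3.8754397 ]
16.65
```

View pics/m2.png

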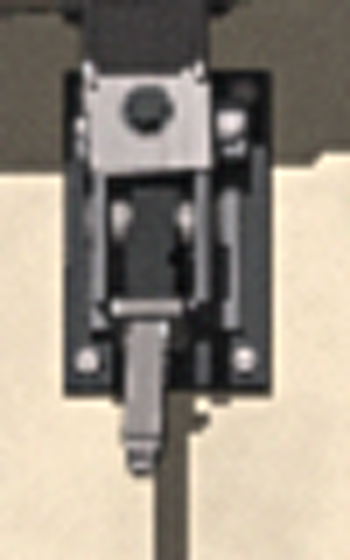

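The stop at TCP x=0.6077 with −8 N means the cheeks touch the tongue end. That puts the saddle within about 1 mm of the pad by the given sizes, and the bolt hasn't moved. Now the handle.

```bash
sed -i 's/^PAD=.*/PIV=np.array([.6137,.2427,.044])/' h.py
python3 - <<'E'
from h import *
import h
t=robot.get_time_s; R=Rt(np.radians(10.1))
robot.servo_line([.5011,.4041,.004],vel=.12,contact_N=15); print(robot.get_ee_pos())
robot.move_gripper(.0); p=robot.get_ee_pos(); print('gap',robot.get_finger_gap(),p,robot.get_contact_force())
h.OFF=.012-p[2]; print('OFF',h.OFF)
robot.servo_line([.5011,.4041,.16],vel=.2)
robot.move_pose(*hpose(.45,.085)); print(robot.get_ee_pos(),hpose(.45,.085)[0],robot.get_finger_gap(),t())
im=snap('scene','s2.png',(200,120,380,250),4.4)
ax=np.array([np.cos(.45),0,-np.sin(.45)])
for n,d in(('tip',.101),('mouth',.130),('end',.31)): print(n,((w2px(im,PIV-ax*d)-[200,120])*4.4).round())
E
```

```text
[0.50160635 0.40442734 0.00480441]
gap 0.022761523614159382 [0.5014743  0.40463851 0.00492591] [-0.66151937  0.21612751  5.92019972]
OFF 0.007074088231344235
[0.39504834 0.24416353 0.14178138] [0.39451571 0.2427     0.14202189] 0.02290923855201571 19.95
tip [240. 287.]
mouth [203. 283.]
end [-52. 259.]
```

View pics/s2.png

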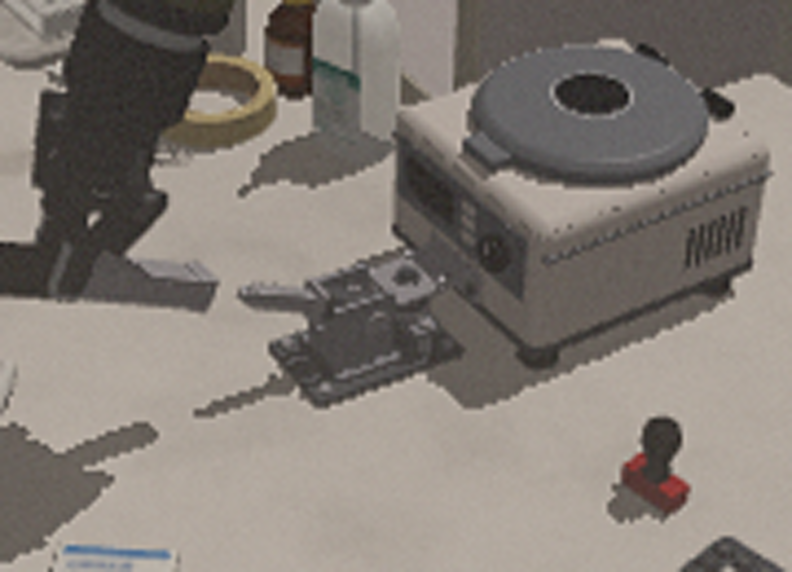

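Spigot tip seen at (242,294), predicted (240,287). Mouth seen at about (214,292), predicted (203,283). Both share the same calibration bias, so they line up. Pushing on.

```bash
sed -i 's/OFF=.008/OFF=.0071/' h.py
python3 - <<'E'
from h import *
t=robot.get_time_s
p,R=hpose(.45,.075); robot.servo_line(p,R,vel=.05); print(robot.get_ee_pos()-p, robot.get_contact_force())
F0=robot.get_contact_force(); ax=np.array([np.cos(.45),0,-np.sin(.45)])
for b in(.05,.03,.015,.005,-.003,-.008):
    p,R=hpose(.45,b); c=robot.servo_line(p,R,vel=.04,contact_N=12)
    e=robot.get_ee_pos(); F=robot.get_contact_force()-F0
    print(b,c,'back',round(float(-(e-hpose(.45,0)[0])@ax),4),(e-p).round(4),F.round(1))
    if c: break
print(robot.get_finger_gap(),t())
im=snap('scene','s3.png',(200,120,380,250),4.4)
E
```

```text
[ 0.00021771  0.00048975 -0.00025873] [ 0.1188131  -0.5408825  -0.93122984]
0.05 False back 0.0501 [-0.0002  0.     -0.    ] [ 0.  -0.4 -0.3]
0.03 False back 0.0299 [ 0.0001 -0.     -0.0001] [-0.4  0.4  0.5]
0.015 False back 0.0147 [ 0.0002 -0.0001 -0.0002] [-0.4 -0.1  0. ]
0.005 False back 0.0046 [ 0.0003 -0.0001 -0.0002] [-0.7  0.2 -0.7]
-0.003 True back 0.0008 [-0.004  -0.      0.0006] [-3.3  0.7  1.8]
0.022571642904335273 22.9333
```

View pics/s3.png

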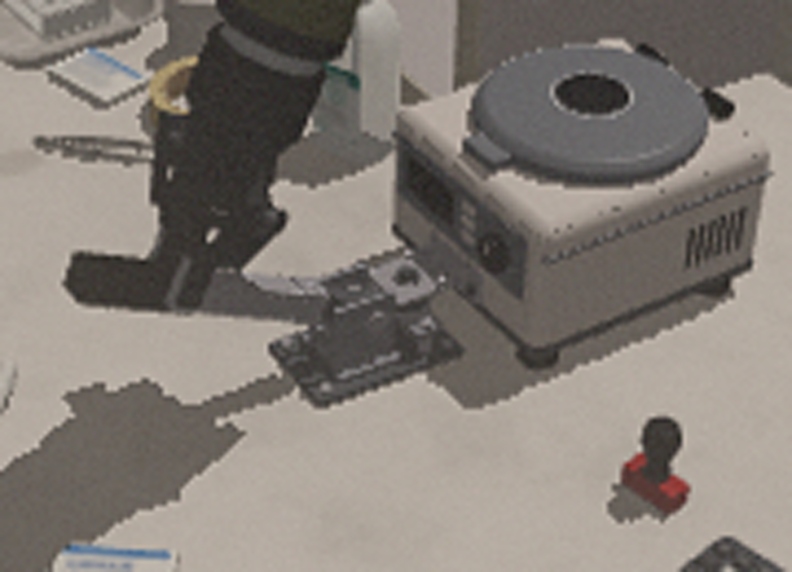

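The handle is home (contact at 0.8 mm, where expected), and the jack and bolt look unchanged. Now pressing down along the arc.

Run:
```python
from h import *
t=robot.get_time_s
def rep(phi):
    e=robot.get_ee_pos(); r=e-PIV; R=robot.get_tool_rot(); n=R[:,2]; a=e-n*.0071-PIV
    print(round(phi,3),'ang %.3f d %.4f dy %.4f'%(np.arctan2(a[2],-a[0]),np.hypot(a[0],a[2]),a[1]),robot.get_contact_force().round(1),robot.get_ft_torque().round(2),round(robot.get_finger_gap(),4),round(t(),1))
for phi in [.4,.32,.24,.16,.08,.0,-.04,-.07]:
    robot.servo_line(*hpose(phi,-.0005),vel=.03); rep(phi)
robot.sleep(.3); rep(-.07)
snap('scene','s4.png',(200,120,380,250),4.4)
```

```text
0.4 ang 0.400 d 0.1560 dy 0.0001 [-7.   0.2  2.8] [-0.09  1.11 -0.02] 0.0227 23.4
0.32 ang 0.319 d 0.1561 dy 0.0001 [-7.3 -0.4  4.2] [-0.09  1.23  0.04] 0.0229 23.9
0.24 ang 0.239 d 0.1562 dy 0.0000 [-7.2 -0.5  4.7] [-0.08  1.31  0.04] 0.0229 24.5
0.16 ang 0.161 d 0.1563 dy 0.0000 [-7.7 -0.3  7.8] [-0.18  1.61  0.02] 0.0229 25.0
0.08 ang 0.081 d 0.1563 dy 0.0000 [-7.9 -1.3  8.5] [-0.14  1.7   0.06] 0.0228 25.6
0.0 ang 0.001 d 0.1564 dy -0.0000 [-9.3 -1.3  8.4] [-0.09  1.71  0.  ] 0.023 26.1
-0.04 ang -0.039 d 0.1563 dy -0.0000 [-8.7 -0.6  8. ] [-0.12  1.71  0.05] 0.0229 26.5
-0.07 ang -0.070 d 0.1562 dy -0.0001 [-8.6  0.2  7.7] [-0.14  1.6  -0.  ] 0.023 26.8
-0.07 ang -0.069 d 0.1562 dy -0.0001 [-8.9 -0.2  9. ] [-0.11  1.62 -0.04] 0.0231 27.1
```

View pics/s4.png

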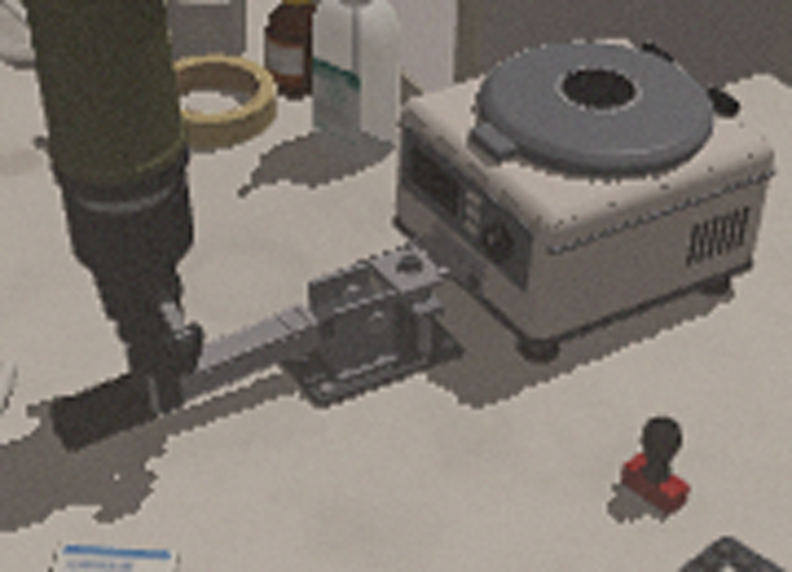

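The front is visibly raised: the bolt went from (408,273) to (410,263) and the front foot is off its shadow. Now seeking the stop.

Run:
```python
from h import *
t=robot.get_time_s
for phi in np.arange(-.08,-.155,-.01):
    robot.servo_line(*hpose(phi,-.0005),vel=.02); robot.sleep(.15)
    e=robot.get_ee_pos(); a=e-robot.get_tool_rot()[:,2]*.0071-PIV; F=robot.get_contact_force()
    print(round(phi,3),'ang %.3f d %.4f'%(np.arctan2(a[2],-a[0]),np.hypot(a[0],a[2])),F.round(1),robot.get_ft_torque().round(2),round(robot.get_finger_gap(),4))
    if F[2]>20: break
print(t())
snap('scene','s5.png',(200,120,380,250),4.4)
im=robot.get_image('top'); cv2.imwrite('pics/m5.png',cv2.resize(im['color'][140:275,160:370,::-1],None,fx=3.8,fy=3.8,interpolation=cv2.INTER_CUBIC))
```

```text
-0.08 ang -0.079 d 0.1562 [-9.7 -0.8  6.9] [-0.08  1.61  0.02] 0.0228
-0.09 ang -0.089 d 0.1562 [-9.6 -1.1  8.5] [-0.09  1.62 -0.03] 0.0223
-0.1 ang -0.099 d 0.1562 [-8.3  0.6  7.9] [-0.11  1.62  0.01] 0.0225
-0.11 ang -0.107 d 0.1562 [-10.5  -1.6  12.9] [-0.18  1.88 -0.06] 0.0229
-0.12 ang -0.114 d 0.1562 [-12.3  -1.8  19.4] [-0.28  2.09 -0.05] 0.0227
-0.13 ang -0.121 d 0.1562 [-15.3  -1.6  26.4] [-0.4   2.38 -0.04] 0.0225
29.5667
```

View pics/s5.png

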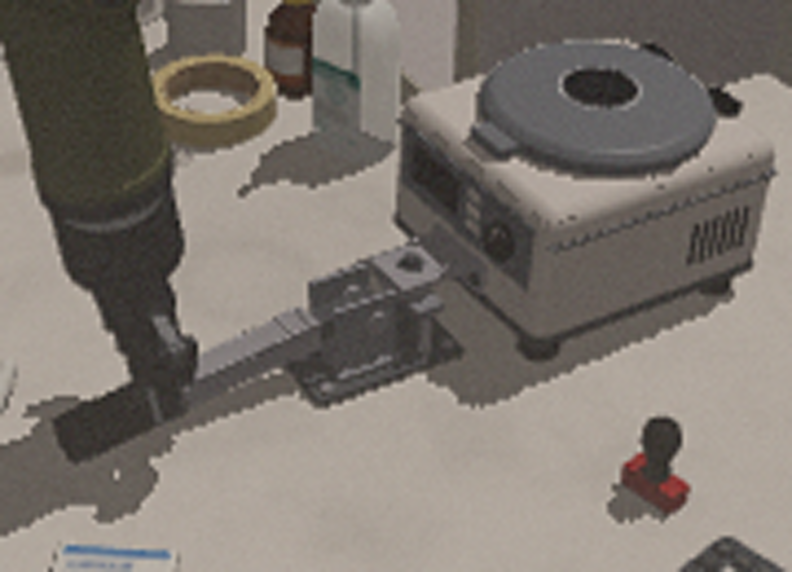

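View pics/m5.png

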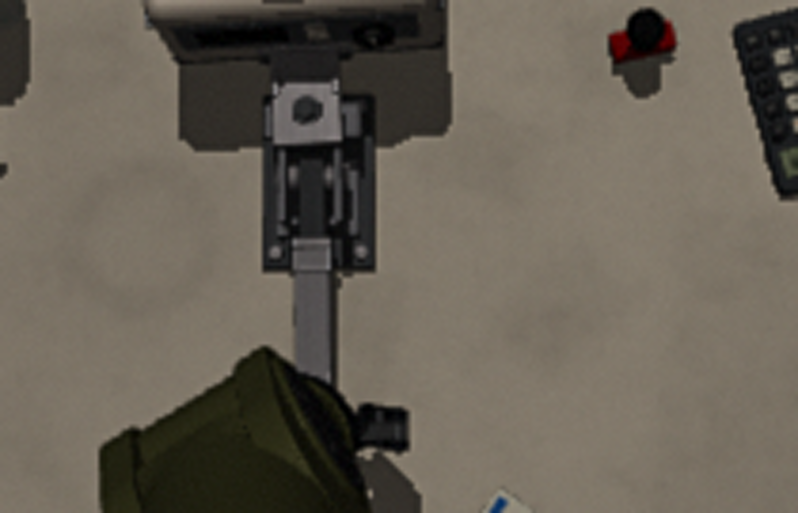

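The stop is reached: force climbs steeply past −0.10 rad. The jack base hasn't moved, and the bolt went from (308,117) to (306,108), which is mostly the tilt and lift. I'll ease to about 15 N, so the jack can't tip, and hand in.

Run:
```python
from h import *
robot.servo_line(*hpose(-.115,-.0005),vel=.02); robot.sleep(.8)
print(robot.get_contact_force().round(1),robot.get_ee_pos(),robot.get_finger_gap(),robot.get_time_s())
if robot.get_contact_force()[2]>10: robot.hand_in(); print('handed in')
```

```text
[-12.3  -0.7  15.7] [0.45923668 0.24263224 0.0197075 ] 0.02294472508169966 30.7333
the job is handed in; nothing more can be done
handed in
```

I handed the job in at about 31 s. At that point the jack was under the bracket, the handle was home on its spigot, and the gripper was holding the handle down at its stop.

- **Jack:** I set it down and let go. By the top view the saddle was about 4 mm short of the pad, so I re-gripped it and slid it forward until its cheeks touched the end of the tongue. By the given sizes the saddle is then within about 1 mm of the pad centre. I couldn't see the saddle under the tongue to confirm this. The camera and gripper readings of the jack's sideways position differed by about 1.5 mm, within the 2 mm calibration.
- **Handle:** it slid on without resistance and met the collar within 1 mm of the predicted depth. I kept a light push on it while pressing down, and the top picture at the stop shows no clear gap at the collar.
- **Press:** the load came on at about 8 N, and the force rose steeply beyond 0.10 rad below level. The stop is given as 0.07, and the handle's play accounts for the rest. I pressed to 26 N, then eased to 15.7 N so the jack wouldn't tip, and handed in while holding that.
- **Last pictures (at the 26 N press):** the front of the centrifuge is clearly raised and the jack base has not moved. The bolt has shifted slightly more than lift and tilt explain, which I put at about 1 mm of backward movement at most. The stamp, the calculator edge and the gauze pack edge in view are where they were; the other things weren't in these close-ups.

About 12 N of forward push on the handle remained at the end. No check failed outright.

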